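# Shut the jig's valve box and lock its quarter-turn stud

## Task

The valve box of the welding jig has been left open. Swing its lid fully shut, then push the sprung wing-head stud in and turn it a quarter turn clockwise until it locks, feeling for the bottom and for the stop and not forcing the fastener. Let go with the stud locked and the lid shut, and do not disturb the other things lying on the bench.

Things in the scene. Friction and masses are not known exactly. Their poses are not given: they have to be found in the camera images.
- valve_box: Grey sheet-steel box with the jig's air valves, bolted to the bench; 190 x 230 x 90 mm (its x, y, z) without the lid. Origin: centre of its underside, on the bench. Its x axis points from the front wall (stud side, nearer the robot) to the back wall (hinge side), y to the left, z up.
- lid (a joint): Hinge of the box's grey sheet-steel lid, rad: 0 fully shut and level; grows as the front edge lifts; starts 0.45 to 0.95. A stiff friction hinge: the lid stays where it is left; 1 to 5 N down near the front edge moves it.
- lid_hinge (a point): The hinge line, at mid width, level with the box's rim: box frame (95, 0, 90) mm. This frame moves with the lid: x in the lid's plane from front to back, y along the hinge line (parallel to the box's y), z out of the lid's outer face. The lid is 3 mm thick, lies on the +z side of this line and is 238 mm wide (y).
- lid_front (a point): Middle of the lid's front edge, on its outer face: lid_hinge frame (-193, 0, 3) mm.
- stud: Steel quarter-turn stud through the lid, in a spring cup (35 mm across, 5 mm high). Origin: on its axis; with the stud out, in lid_hinge frame (-155, 0, 0) mm, in box frame with the lid shut (-60, 0, 90) mm; z outward. It slides in against a spring (4 N at once, then 0.4 N per mm) and springs back unless locked. The receptacle below is thin: over 25 N on it, beyond the spring's load, is too much.
- wing (a point): Centre of the stud's wing: a steel plate 44 mm long (this frame's x), 9 mm thick (y), 20 mm high (z), its centre 40 mm and its top 50 mm above the stud's origin. With the stud out, 22 mm of neck stands between cup and wing. Pinch the wing across its 9 mm.
- stud_turn (a joint): Turn of the stud, rad; grows clockwise seen from above. 0: wing along the box's x, cross-bar lined up with the receptacle's slot (enters within 0.12 rad); starts -0.3 to 0.3, free while out. Beside the slot it is blocked 10 mm short of the bottom. The bottom lies 11 to 20 mm in (hidden, set differently each time); only there, or up to 1.2 mm above, can it be turned. Springs back 3.7 mm into its lock at 1.57; stop at 1.68.
- spray_can: Standing spray can, 52 mm across, 150 mm high; leave alone. Origin: centre of its base.
- magnet_square: Grey triangular welding magnet lying flat, legs 90 mm, 16 mm thick; leave alone. Origin: underside, middle of its 90 x 90 mm outline.
- tube_bracket: Piece of 32 mm steel tube, 110 mm long, lying with two welded tabs; leave alone. Origin: underside of the tube, mid length; tube along x.

How it is judged:
On the way:
1. the lid is swung shut (within 0.03 rad) (value of joint lid below 0.03 rad), for 0.2 s.
At the end, for the whole second after the job is handed in: The lid is shut (within 0.03 rad); the stud stands locked by itself: turned to the quarter turn (1.40 to 1.75 rad) and held in at least 5 mm below its free height; nothing moves and the stud is let go (value of joint lid below 0.03 rad and value of joint stud_turn between 1.4 and 1.75 rad and z of wing in the frame of valve_box below 0.125 m and linear speed of stud below 0.01 m/s); the robot touches nothing.
It fails at once if the stud is forced: more than 25 N between the stud and its receptacle in the box (contact force between valve_box and stud above 25 N).
It fails at once if the spray can is shifted by more than 30 mm (distance of spray_can from where it was at the start of the episode above 0.03 m).
It fails at once if the magnet square is shifted by more than 30 mm (distance of magnet_square from where it was at the start of the episode above 0.03 m).
It fails at once if the tube bracket is shifted by more than 30 mm (distance of tube_bracket from where it was at the start of the episode above 0.03 m).
It also fails if it takes over 58 s, if anything falls off the work surface, if the arm or the gripper's body presses on something with over 40 N, if the wrist force passes 120 N, or if a joint passes its speed limit or range.

## Robot

A 7-joint arm with a two-finger parallel gripper is mounted at the origin on the work surface. World frame = base frame: x ahead of the robot, y to its left, z up, the work surface at z = 0. Lengths are in m, angles in rad, forces in N, time in s.
With the tool pointing down it reaches from about 0.4 to 0.85 m from the base axis. Payload 10.4 kg.
Tool frame: the origin (TCP) lies midway between the tips of the shut fingers; the grasp point (between the pads) lies 19 mm behind it; z points along the fingers, x is the direction in which the jaws open and shut, and the axes are right-handed (so a half turn about z gives the same grasp; the last joint's range is limited). The gripper opens to 85 mm and grips with 20 to 120 N. Pads are 22 mm wide; open, the fingers measure 114 mm over their backs; the gripper's body (76 mm by 85 mm) begins 54 mm behind the grasp point. The pads swing forward as they close: fully open they stand 13 mm farther back than shut.
Start: joints at [-1.24, 0.332, -0.065, 1.46, 0.022, 1.35, -0.088], TCP at [0.217, 0.586, 0.231] pointing down, gripper open.
Joint ranges: [-2.6, 2.6], [-0.5, 2.12], [-1.47, 1.34], [0.16, 2.42], [-1.27, 4.41], [0.06, 2.06], [-2.6, 2.6]. Speed limits (rad/s): [2.22, 2.22, 2.79, 2.79, 3.14, 3.14, 3.14].

## Interface

Orientations are given as a unit quaternion [x, y, z, w].
In Python, from workcell import manip, cams gives the robot as it stands.
- The arm moves only by the tool move_arm, never from a script. Its argument "moves" is a list of rows, each a list of 7 numbers: the turn, a rotation vector about the tool's x, y, z in degrees, then the shift along the tool's x, y, z in m, then the finger opening in m, from 0 to 0.0854. A call has 1 to 10 rows; each row is the pose to reach, as a shift and turn from the pose commanded when the call began, along the tool's axes at that moment; what a row does not reach only later rows make up. A row lasts 1/10 s, in which the tool goes at most 50 mm and 8.59 degrees, less where a joint would pass 70% of its speed; a pose out of reach is approached as far as the arm can. A call with a gripper value outside its range is refused whole. The fingers move at their own pace and stop on an object; "grip_force" is the grip in N (left out, the last holds). Time passes only in rows, so rows that repeat a pose let the fingers close. It gives the time, the measured TCP pose, the force and the opening at its end, in the units of the state.
- manip.get_obs(): the state, without advancing time (a new reading comes with each control period).
- cams.camera(name): name is "side" or "top"; returns the picture (400x640x3 uint8, red, green, blue); there is no depth.
- cams.camera_params(name): a dict with "fx", "fy", "cx", "cy" (pixels), "xyz" and "rotation" of the camera in the world. Camera axes: x right, y up, looking along -z (the intrinsics and any distortion apply to the point x, -y, -z); pixel columns grow to the right and rows downward; lengths in m; the calibration is good to about 2 mm. A picture is of the moment at which its call begins. camera_params takes no time and is no camera call.
- manip.hand_in(): hands the job in, once; it reports no verdict.
The state is a dict: "clock": time; "joint_pos": joint angles; "joint_velocities": joint speeds; "tau": joint torques, N m; "position": TCP position; "ee_rot": TCP orientation; "ft_force": force on the tool from outside, world axes, zero at the start; "torque": the same for the moment, N m; "grip_width": opening from 0.0 (shut) to 1.0 (fully open).
Only numpy, scipy, OpenCV 4.12 (cv2) and the standard library are available. Lean on these libraries where they do the work, as an engineer would, in place of code of your own. Each camera call takes 0.05 s, during which the arm holds its last target. There are 200 camera calls.

## Working session

There is one attempt and no reset: what is moved stays moved. The work goes in short steps, Python scripts to look and compute and a tool call to move; the robot and the scene stay as the last step left them, time stands still between calls to the robot, and variables do not carry over. Pictures are saved under pics/ and viewed, about 8 in all and at most 12, crops included, and the job is handed in when it is done.

Besides the shell and the picture viewer there is one more tool, called after "Emit:" as name(argument=value, ...) on one line, values as JSON. move_arm: Moves the arm, as the interface text tells. Its arguments: {"type":"object","properties":{"moves":{"type":"array","items":{"type":"array","items":{"type":"number"}}},"grip_force":{"type":"number"}},"required":["moves"]}

```bash
mkdir -p pics; python3 - <<'E'
from workcell import manip, cams
import cv2
for n in("side","top"):
    im=cams.camera(n); cv2.imwrite(f"pics/{n}0.png",im[...,::-1])
    print(n,cams.camera_params(n))
print(manip.get_obs())
E
```

```text
side {'fx': 505.09432489576756, 'fy': 505.09432489576756, 'cx': 323.17515033668764, 'cy': 195.84097755632376, 'xyz': array([ 0.30887809, -0.73256624,  0.77867798]), 'rotation': array([ 0.42262938, -0.07421681, -0.13608236,  0.89294897])}
top {'fx': 429.94138891052455, 'fy': 429.94138891052455, 'cx': 325.4479618369802, 'cy': 202.33389418473615, 'xyz': array([0.45059769, 0.03720316, 1.16129386]), 'rotation': array([ 0.03903534, -0.03616595, -0.70521891,  0.70698978])}
{'clock': 0.1, 'joint_pos': array([-1.2396035 ,  0.33279112, -0.06467706,  1.46084922,  0.02161525,
        1.34987143, -0.08849224]), 'joint_velocities': array([ 0.00015057, -0.00251957,  0.00061623,  0.0013114 , -0.00042185,
        0.0023127 , -0.00036196]), 'tau': array([ 1.23432419e-03, -6.26746631e+01,  4.89530771e-02, -3.92427349e+01,
        1.63160643e-02,  6.99805445e-03, -1.90199984e-06]), 'position': array([0.21644452, 0.58598198, 0.23061026]), 'ee_rot': array([ 8.20502822e-01,  5.71642148e-01, -4.79068373e-04,  3.80402909e-04]), 'ft_force': array([-1.02426597, -0.35963052, -0.30373537]), 'torque': array([-0.00036748, -0.03561522,  0.00106715]), 'grip_width': 1.0013277833684266}
```

View pics/side0.png

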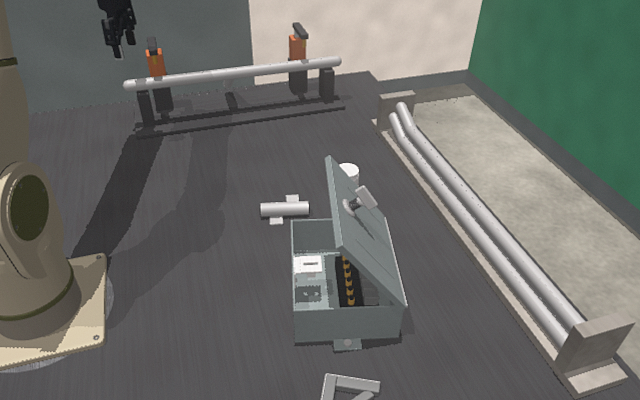

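View pics/top0.png

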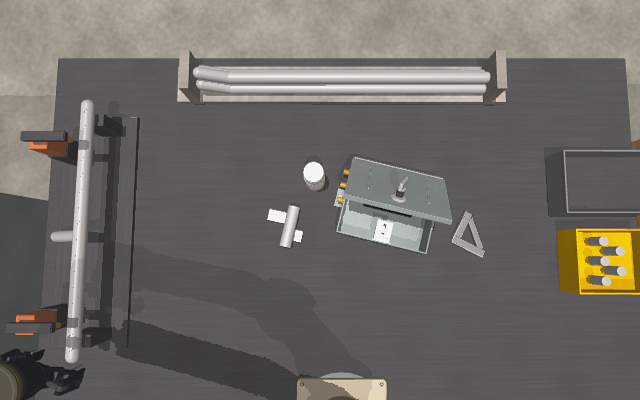

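The top view shows the box spanning about (335–452, 157–253), its lid open and the wing near (402,187). The can is at (314,175), the tube at (289,226) and the magnet at (468,235). I'll enlarge the crops to pick corners.

```bash
python3 - <<'E'
import cv2,numpy as np
t=cv2.imread("pics/top0.png")[145:265,330:462];s=cv2.imread("pics/side0.png")[148:358,280:412]
t=cv2.resize(t,None,fx=3.4,fy=3.4,interpolation=cv2.INTER_CUBIC);s=cv2.resize(s,None,fx=2.6,fy=2.6,interpolation=cv2.INTER_CUBIC)
c=np.zeros((600,800,3),np.uint8);c[:t.shape[0],:t.shape[1]]=t;c[:s.shape[0],452:452+s.shape[1]]=s
cv2.imwrite("pics/c0.png",c);print(t.shape,s.shape)
E
```

```text
(408, 449, 3) (546, 343, 3)
```

View pics/c0.png

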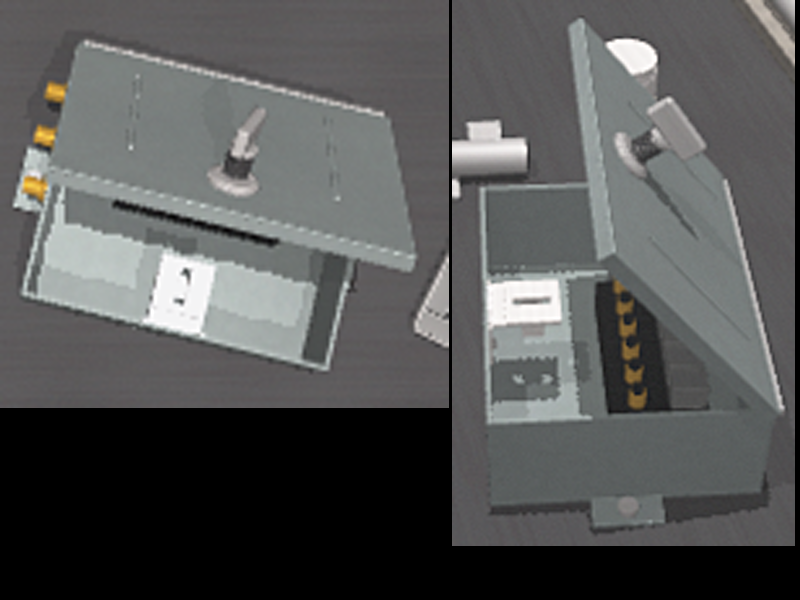

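The crops show the front rim corners, in crop pixels, at top (22,295) and (329,370) and side (480,187) and (490,423). Lid front corners are at top (50,175) and (412,265), side (575,20) and (603,260). The hinge ends are at top (85,42) and (386,113).

```bash
cat >h.py <<'E'
import numpy as np
from workcell import manip,cams
from scipy.spatial.transform import Rotation as R
def ray(n,u,v):
    p=cams.camera_params(n); d=np.array([(u-p['cx'])/p['fx'],-(v-p['cy'])/p['fy'],-1])
    return np.array(p['xyz']),R.from_quat(p['rotation']).apply(d)
def plane(n,u,v,z):
    o,d=ray(n,u,v); return o+d*(z-o[2])/d[2]
def tri(a,b):
    o1,d1=ray('top',*a);o2,d2=ray('side',*b)
    s=np.linalg.lstsq(np.c_[d1,-d2],o2-o1,rcond=None)[0]
    p,q=o1+s[0]*d1,o2+s[1]*d2
    return (p+q)/2,np.linalg.norm(p-q)
E
python3 - <<'E'
from h import *
np.set_printoptions(precision=4,suppress=True)
T=lambda u,v:(330+u/3.4-.35,145+v/3.4-.35)
S=lambda u,v:(280+(u-452)/2.6-.3,148+v/2.6-.3)
fl=plane('top',*T(22,295),.09);fr=plane('top',*T(329,370),.09)
bl=plane('top',*T(85,42),.092);br=plane('top',*T(386,113),.092)
print('f',fl,fr,np.linalg.norm(fl-fr),'b',bl,br,np.linalg.norm(bl-br))
print('side',plane('side',*S(480,187),.09),plane('side',*S(490,423),.09),plane('side',*S(782,410),.092))
for n,a,b in(('fl',(22,295),(480,187)),('fr',(329,370),(490,423)),('br',(386,113),(782,410)),('Lfl',(50,175),(575,20)),('Lfr',(412,267),(605,258)),('wingtop',(258,112),(683,128))):
    print(n,*tri(T(*a),S(*b)))
yf=fl-fr;yb=bl-br
for y in(yf,yb): print('yaw',np.degrees(np.arctan2(-y[0],y[1])))
E
```

```text
f [0.4923 0.015  0.09  ] [ 0.4384 -0.2082  0.09  ] 0.22962087729992242 b [ 0.6803 -0.0318  0.092 ] [ 0.6273 -0.2541  0.092 ] 0.22847234203457042
side [0.4914 0.0142 0.09  ] [ 0.4386 -0.209   0.09  ] [ 0.624  -0.2564  0.092 ]
fl [0.492  0.015  0.0892] 0.0007151104497746553
fr [ 0.4386 -0.2084  0.0893] 0.0003015231020861784
br [ 0.6266 -0.2545  0.0891] 0.0024046351232136255
Lfl [0.5619 0.0005 0.2439] 0.00042377420943915994
Lfr [ 0.505  -0.2278  0.2393] 0.0004697183520644765
wingtop [ 0.5982 -0.1308  0.2398] 0.010565639721846007
yaw -13.570546916594948
yaw -13.4074803555468
```

```bash
cat >>h.py <<'E'
np.set_printoptions(precision=4,suppress=True)
YAW=np.radians(-13.5); C=np.array([.5577,-.1188,0]); RB=R.from_euler('z',YAW)
box=lambda x,y,z: C+RB.apply([x/1e3,y/1e3,z/1e3])
def delta(p,jaw=76.5):
    "tool-axis rotvec(deg), shift(m) to reach TCP p pointing down, jaw axis at yaw jaw deg"
    o=manip.get_obs(); r=R.from_quat(o['ee_rot'])
    t=R.from_euler('z',jaw,degrees=True)*R.from_euler('x',180,degrees=True)
    return np.degrees((r.inv()*t).as_rotvec()), r.inv().apply(np.array(p)-o['position'])
E
python3 - <<'E'
from h import *
print(delta([.217,.586,.33])); print(delta([.45,.3,.33]));p=box(-16,-80,300);print(p,delta(p))
print('stud',box(-60,0,90))
E
```

```text
(array([ 0.0002,  0.0701, -6.7703]), array([ 0.0001,  0.0005, -0.0994]))
(array([ 0.0002,  0.0701, -6.7703]), array([-0.1875,  0.3182, -0.0991]))
[ 0.5235 -0.1929  0.3   ] (array([ 0.0002,  0.0701, -6.7703]), array([-0.6243,  0.5578, -0.0686]))
stud [ 0.4994 -0.1048  0.09  ]
```

Emit:
move_arm(moves=[[0, 0, 0, 0, 0, -0.05, 0.0], [0, 0, 0, 0, 0, -0.1, 0.0], [0, 0, -2, -0.02, 0.04, -0.1, 0.0], [0, 0, -4, -0.04, 0.08, -0.1, 0.0], [0, 0, -6.8, -0.07, 0.12, -0.1, 0.0], [0, 0, -6.8, -0.09, 0.16, -0.1, 0.0], [0, 0, -6.8, -0.12, 0.2, -0.1, 0.0], [0, 0, -6.8, -0.14, 0.24, -0.1, 0.0], [0, 0, -6.8, -0.16, 0.28, -0.1, 0.0], [0, 0, -6.8, -0.19, 0.32, -0.1, 0.0]], grip_force=40)

```text
clock: 1.1
position: [0.4516, 0.2962, 0.3308]
ee_rot: [0.785, 0.62, -0.0, -0.0]
ft_force: [0.4, 0.5, 0.5]
grip_width: 0.004
```

```bash
python3 - <<'E'
from h import *
p=box(-16,-80,300);print(p,delta(p));o=manip.get_obs();print(o['position'],o['joint_pos'],o['grip_width'])
E
```

```text
[ 0.5235 -0.1929  0.3   ] (array([-0.0277,  0.0149,  0.0949]), array([-0.4591,  0.1833,  0.0308]))
[0.4516 0.2962 0.3308] [-0.8191  0.1047  0.1691  1.5306 -0.0178  1.5083  0.687 ] 0.004437589838587697
```

Emit:
move_arm(moves=[[0, 0, 0, -0.05, 0.02, 0, 0], [0, 0, 0, -0.1, 0.04, 0, 0], [0, 0, 0, -0.145, 0.06, 0, 0], [0, 0, 0, -0.19, 0.08, 0, 0], [0, 0, 0, -0.235, 0.1, 0, 0], [0, 0, 0, -0.28, 0.12, 0, 0], [0, 0, 0, -0.325, 0.14, 0, 0], [0, 0, 0, -0.37, 0.16, 0, 0], [0, 0, 0, -0.415, 0.175, 0, 0], [0, 0, 0, -0.459, 0.183, 0, 0]])

```text
clock: 2.1
position: [0.5218, -0.194, 0.3309]
ee_rot: [0.785, 0.619, -0.0, 0.0]
ft_force: [0.2, -0.5, 0.0]
grip_width: 0.004
```

Emit:
move_arm(moves=[[0, 0, 0, 0, 0, 0.01, 0], [0, 0, 0, 0, 0, 0.02, 0], [0, 0, 0, 0, 0, 0.03, 0], [0, 0, 0, 0, 0, 0.04, 0], [0, 0, 0, 0, 0, 0.05, 0], [0, 0, 0, 0, 0, 0.06, 0]])

```text
clock: 2.7
position: [0.522, -0.191, 0.2704]
ee_rot: [0.785, 0.62, 0.0, -0.0]
ft_force: [0.5, 0.1, 0.6]
grip_width: 0.002
```

```bash
python3 - <<'E'
from h import *
import cv2
o=manip.get_obs();print(o['position'],o['joint_pos'],o['ft_force'])
print(RB.inv().apply(o['position']-C))
a=cams.camera('top')[100:300,250:490];b=cams.camera('side')[60:360,240:480]
z=np.zeros((600,800,3),np.uint8);z[:333,:400]=cv2.resize(a,(400,333));z[:500,400:]=cv2.resize(b,(400,500))
cv2.imwrite('pics/p1.png',z[...,::-1])
E
```

```text
[ 0.522  -0.191   0.2704] [-0.2853  0.1696  0.6323  1.6174 -0.102   1.3879  1.6957] [0.4719 0.0758 0.6198]
[-0.0178 -0.0785  0.2704]
```

View pics/p1.png

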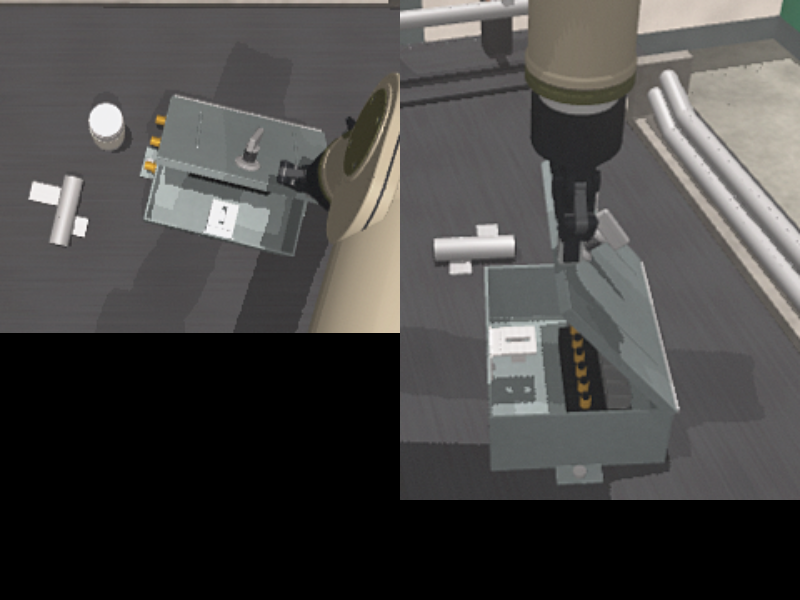

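The gripper is above the lid's right front. The can, tube and magnet are clear of it. I'll push down along the arc.

Emit:
move_arm(moves=[[0, 0, 0, 0, 0, 0.015, 0], [0, 0, 0, 0, 0, 0.03, 0], [0, 0, 0, 0, -0.01, 0.045, 0], [0, 0, 0, 0, -0.017, 0.059, 0], [0, 0, 0, 0, -0.027, 0.075, 0], [0, 0, 0, 0, -0.036, 0.09, 0], [0, 0, 0, 0, -0.043, 0.107, 0], [0, 0, 0, 0, -0.049, 0.124, 0]])

```text
clock: 3.6
position: [0.4745, -0.1803, 0.1475]
ee_rot: [0.785, 0.619, 0.001, 0.0]
ft_force: [-0.1, -0.7, 2.2]
grip_width: -0.002
```

Emit:
move_arm(moves=[[0, 0, 0, 0, -0.002, 0.008, 0], [0, 0, 0, 0, -0.004, 0.016, 0], [0, 0, 0, 0, -0.006, 0.026, 0], [0, 0, 0, 0, -0.007, 0.034, 0], [0, 0, 0, 0, -0.008, 0.041, 0], [0, 0, 0, 0, -0.008, 0.046, 0]])

```text
clock: 4.2
position: [0.4665, -0.1785, 0.1008]
ee_rot: [0.785, 0.619, -0.0, -0.0]
ft_force: [-1.3, -0.3, 2.2]
grip_width: 0.002
```

Emit:
move_arm(moves=[[0, 0, 0, 0, 0, 0.002, 0], [0, 0, 0, 0, 0, 0.004, 0], [0, 0, 0, 0, 0, 0.006, 0], [0, 0, 0, 0, 0, 0.007, 0], [0, 0, 0, 0, 0, 0.007, 0]])

```text
clock: 4.7
position: [0.4665, -0.1785, 0.0942]
ee_rot: [0.785, 0.619, 0.0, 0.0]
ft_force: [-0.1, 0.2, 0.7]
grip_width: -0.001
```

Emit:
move_arm(moves=[[0, 0, 0, 0, 0, 0.001, 0], [0, 0, 0, 0, 0, 0.001, 0], [0, 0, 0, 0, 0, 0.002, 0], [0, 0, 0, 0, 0, 0.002, 0]])

```text
clock: 5.1
position: [0.4666, -0.1786, 0.093]
ee_rot: [0.785, 0.619, 0.0, -0.0]
ft_force: [-4.6, 1.3, 11.1]
grip_width: -0.002
```

Contact is at z = 0.093 with 11 N, so the lid is shut. I'll back off and look at the wing.

Emit:
move_arm(moves=[[0, 0, 0, 0, 0, -0.02, 0], [0, 0, 0, 0, 0, -0.06, 0.0], [0, 0, 0, -0.02, 0, -0.1, 0.05], [0, 0, 0, -0.04, 0, -0.12, 0.05], [0, 0, 0, -0.06, 0, -0.12, 0.05], [0, 0, 0, -0.06, 0, -0.12, 0.05]])

```text
clock: 5.7
position: [0.4518, -0.2395, 0.213]
ee_rot: [0.786, 0.618, 0.0, 0.001]
ft_force: [0.0, -0.7, -0.5]
grip_width: 0.585
```

```bash
python3 - <<'E'
from h import *
import cv2
o=manip.get_obs();print(o['position'],o['joint_pos'],o['ft_force'],o['grip_width'])
a=cams.camera('top')[150:270,325:455];b=cams.camera('side')[180:360,280:420]
z=np.zeros((600,800,3),np.uint8);z[:360,:390]=cv2.resize(a,None,fx=3,fy=3);z[:504,400:792]=cv2.resize(b,None,fx=2.8,fy=2.8)
cv2.imwrite('pics/p2.png',z[...,::-1])
E
```

```text
[ 0.4518 -0.2395  0.213 ] [-0.2394  0.0865  0.6804  1.8156 -0.057   1.2574  1.7887] [ 0.0469 -0.7353 -0.4916] 0.5845532723541876
```

View pics/p2.png

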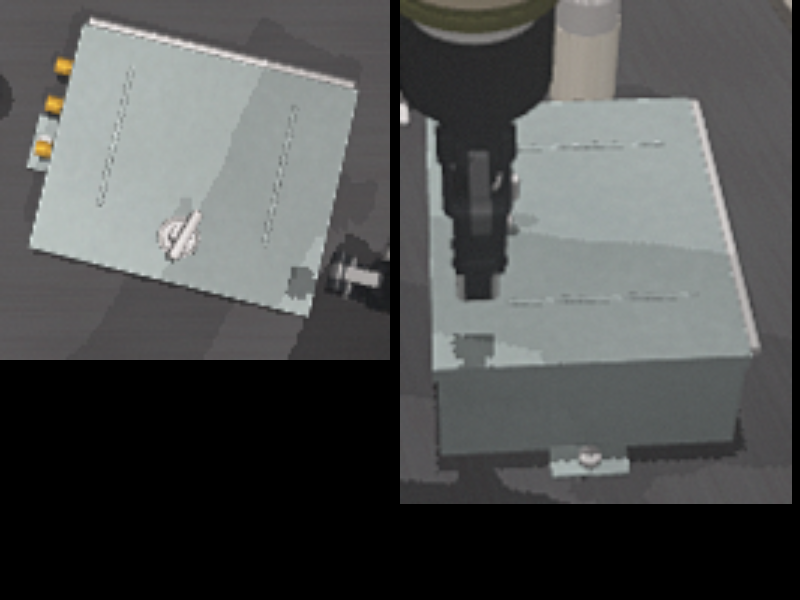

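The lid lies flat. In the top crop the wing runs from about (197,212) to (172,260).

```bash
python3 - <<'E'
from h import *
a=plane('top',325+197/3-.3,150+212/3-.3,.14);b=plane('top',325+172/3-.3,150+260/3-.3,.14)
print(a,b,(a+b)/2,'len',np.linalg.norm(a-b),'dir',np.degrees(np.arctan2(*(a-b)[1::-1])))
print('expected',box(-60,0,140))
cl=plane('top',325+178/3-.3,150+237/3-.3,.096);print('cup',cl)
w=box(-60,0,0)
print(delta([w[0],w[1],.213]))
print(delta([w[0],w[1],.213],59))
E
```

```text
[ 0.5169 -0.1129  0.14  ] [ 0.4789 -0.0927  0.14  ] [ 0.4979 -0.1028  0.14  ] len 0.043028010370955945 dir -28.035808771736164
expected [ 0.4994 -0.1048  0.14  ]
cup [ 0.4991 -0.1035  0.096 ]
(array([-0.0216, -0.0179, -0.011 ]), array([ 0.1392,  0.0148, -0.001 ]))
(array([-0.0242, -0.0145, 17.489 ]), array([ 0.1392,  0.0148, -0.001 ]))
```

Emit:
move_arm(moves=[[0, 0, 5, 0.045, 0.005, 0, 0.05], [0, 0, 10, 0.09, 0.01, 0, 0.05], [0, 0, 14.5, 0.13, 0.014, 0, 0.05], [0, 0, 14.5, 0.1385, 0.0145, 0, 0.05], [0, 0, 14.5, 0.1385, 0.0145, 0.04, 0.05], [0, 0, 14.5, 0.1385, 0.0145, 0.07, 0.05], [0, 0, 14.5, 0.1385, 0.0145, 0.091, 0.05], [0, 0, 14.5, 0.1385, 0.0145, 0.091, 0.05]])

```text
clock: 6.6
position: [0.4967, -0.1047, 0.1184]
ee_rot: [0.857, 0.516, -0.002, -0.001]
ft_force: [-0.1, 0.1, -0.8]
grip_width: 0.585
```

Emit:
move_arm(moves=[[0, 0, 0, 0, 0, 0, 0.03], [0, 0, 0, 0, 0, 0, 0.02], [0, 0, 0, 0, 0, 0, 0.014], [0, 0, 0, 0, 0, 0, 0.01], [0, 0, 0, 0, 0, 0, 0.005], [0, 0, 0, 0, 0, 0, 0.0], [0, 0, 0, 0, 0, 0, 0.0], [0, 0, 0, 0, 0, 0, 0.0]], grip_force=50)

```text
clock: 7.4
position: [0.4996, -0.1051, 0.1217]
ee_rot: [0.857, 0.515, 0.001, 0.0]
ft_force: [4.1, 3.2, 3.4]
grip_width: 0.089
```

```bash
python3 - <<'E'
from h import *
import cv2
o=manip.get_obs();print(o['position'],o['joint_pos'],o['ft_force'],o['torque'],o['grip_width'])
print(delta(box(-60,0,122)))
a=cams.camera('top')[150:270,325:455];b=cams.camera('side')[180:320,260:400]
z=np.zeros((600,800,3),np.uint8);z[:360,:390]=cv2.resize(a,None,fx=3,fy=3);z[:392,400:792]=cv2.resize(b,None,fx=2.8,fy=2.8)
cv2.imwrite('pics/p3.png',z[:400,:,::-1])
E
```

```text
[ 0.4996 -0.1051  0.1217] [-0.3922  0.184   0.5643  1.9217 -0.1129  1.0652  1.3022] [4.1332 3.2176 3.3622] [ 0.9797 -0.7986 -0.0409] 0.08857615826086718
(array([  0.0695,  -0.0587, -14.4459]), array([ 0.0002, -0.0003, -0.0003]))
```

View pics/p3.png

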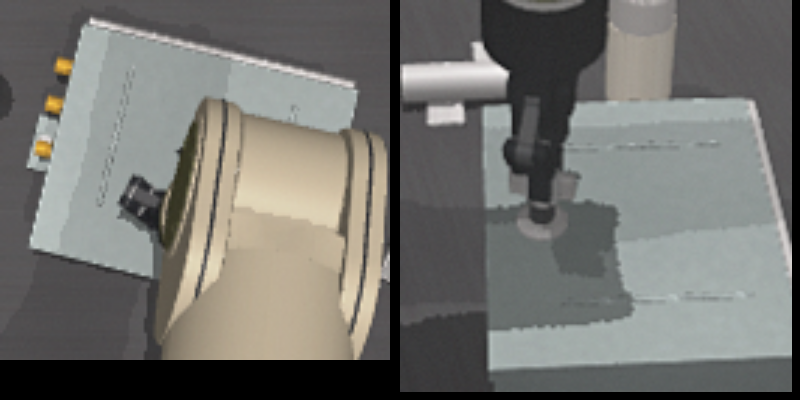

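The wing is pinched in the jaws. I'll line it up with the slot.

Emit:
move_arm(moves=[[0, 0, -3, 0.0003, 0, 0, 0], [0, 0, -6, 0.0003, 0, 0, 0], [0, 0, -9, 0.0003, 0, 0, 0], [0, 0, -12, 0.0003, 0, 0, 0], [0, 0, -14.5, 0.0003, 0, 0, 0], [0, 0, -14.5, 0.0003, 0, 0, 0], [0, 0, -14.5, 0.0003, 0, 0, 0]])

```text
clock: 8.2
position: [0.4997, -0.1048, 0.1216]
ee_rot: [0.785, 0.62, 0.001, 0.0]
ft_force: [3.6, 4.0, 3.3]
grip_width: 0.088
```

Emit:
move_arm(moves=[[0, 0, 0, 0, 0, 0.001, 0], [0, 0, 0, 0, 0, 0.002, 0], [0, 0, 0, 0, 0, 0.003, 0], [0, 0, 0, 0, 0, 0.003, 0]])

```text
clock: 8.6
position: [0.4997, -0.1048, 0.1186]
ee_rot: [0.785, 0.62, 0.001, 0.0]
ft_force: [2.7, 4.9, 4.3]
grip_width: 0.087
```

Emit:
move_arm(moves=[[0, 0, 0, 0, 0, 0.001, 0], [0, 0, 0, 0, 0, 0.002, 0], [0, 0, 0, 0, 0, 0.002, 0]])

```text
clock: 8.9
position: [0.4997, -0.1048, 0.1167]
ee_rot: [0.785, 0.619, 0.001, 0.0]
ft_force: [3.6, 4.0, 5.9]
grip_width: 0.09
```

Emit:
move_arm(moves=[[0, 0, 0, 0, 0, 0.001, 0], [0, 0, 0, 0, 0, 0.0015, 0], [0, 0, 0, 0, 0, 0.0015, 0]])

```text
clock: 9.2
position: [0.4997, -0.1048, 0.1152]
ee_rot: [0.785, 0.619, 0.001, 0.0]
ft_force: [2.7, 4.5, 6.3]
grip_width: 0.092
```

Emit:
move_arm(moves=[[0, 0, 0, 0, 0, 0.001, 0], [0, 0, 0, 0, 0, 0.0015, 0], [0, 0, 0, 0, 0, 0.0015, 0]])

```text
clock: 9.5
position: [0.4998, -0.1048, 0.1138]
ee_rot: [0.785, 0.619, 0.001, 0.0]
ft_force: [1.3, 5.1, 6.5]
grip_width: 0.09
```

Emit:
move_arm(moves=[[0, 0, 0, 0, 0, 0.001, 0], [0, 0, 0, 0, 0, 0.0015, 0], [0, 0, 0, 0, 0, 0.0015, 0]])

```text
clock: 9.8
position: [0.4997, -0.1048, 0.1123]
ee_rot: [0.785, 0.619, 0.001, 0.0]
ft_force: [2.6, 4.9, 6.7]
grip_width: 0.094
```

Emit:
move_arm(moves=[[0, 0, 0, 0, 0, 0.001, 0], [0, 0, 0, 0, 0, 0.0015, 0], [0, 0, 0, 0, 0, 0.0015, 0]])

```text
clock: 10.1
position: [0.4998, -0.1048, 0.1109]
ee_rot: [0.785, 0.619, 0.001, 0.0]
ft_force: [2.1, 4.3, 7.2]
grip_width: 0.091
```

Emit:
move_arm(moves=[[0, 0, 0, 0, 0, 0.0005, 0], [0, 0, 0, 0, 0, 0.001, 0], [0, 0, 0, 0, 0, 0.001, 0]])

```text
clock: 10.4
position: [0.4998, -0.1048, 0.1099]
ee_rot: [0.785, 0.619, 0.001, 0.0]
ft_force: [1.4, 5.3, 7.9]
grip_width: 0.091
```

Emit:
move_arm(moves=[[0, 0, 0, 0, 0, 0.0005, 0], [0, 0, 0, 0, 0, 0.0005, 0], [0, 0, 0, 0, 0, 0.0005, 0]])

```text
clock: 10.7
position: [0.4998, -0.1048, 0.1095]
ee_rot: [0.785, 0.62, 0.001, 0.0]
ft_force: [1.7, 4.3, 8.3]
grip_width: 0.09
```

Emit:
move_arm(moves=[[0, 0, 0, 0, 0, 0.0005, 0], [0, 0, 0, 0, 0, 0.001, 0], [0, 0, 0, 0, 0, 0.001, 0]])

```text
clock: 11.0
position: [0.4998, -0.1048, 0.1085]
ee_rot: [0.785, 0.619, 0.001, 0.0]
ft_force: [1.4, 4.3, 8.1]
grip_width: 0.091
```

Emit:
move_arm(moves=[[0, 0, 0, 0, 0, 0.0005, 0], [0, 0, 0, 0, 0, 0.001, 0], [0, 0, 0, 0, 0, 0.001, 0]])

```text
clock: 11.3
position: [0.4999, -0.1049, 0.1078]
ee_rot: [0.785, 0.619, 0.001, 0.0]
ft_force: [-0.8, 4.6, 12.4]
grip_width: 0.09
```

Emit:
move_arm(moves=[[0, 0, 0, 0, 0, 0.0004, 0], [0, 0, 0, 0, 0, 0.0004, 0]])

```text
clock: 11.5
position: [0.4999, -0.1049, 0.1077]
ee_rot: [0.785, 0.619, 0.001, 0.0]
ft_force: [-0.9, 4.8, 15.4]
grip_width: 0.089
```

The bottom is felt at z = 0.1077, with about 6 N on it above the spring. Now I'll turn clockwise.

Emit:
move_arm(moves=[[0, 0, 3, 0, 0, 0, 0], [0, 0, 6, 0, 0, 0, 0], [0, 0, 10, 0, 0, 0, 0], [0, 0, 14, 0, 0, 0, 0], [0, 0, 18, 0, 0, 0, 0], [0, 0, 20, 0, 0, 0, 0], [0, 0, 20, 0, 0, 0, 0]])

```text
clock: 12.2
position: [0.4997, -0.1052, 0.1076]
ee_rot: [0.881, 0.473, 0.001, 0.0]
ft_force: [-2.3, 4.6, 16.5]
grip_width: 0.089
```

```bash
python3 - <<'E'
from h import *
o=manip.get_obs();print(o['torque'],delta(box(-60,0,107.7)))
E
```

```text
[1.0618 0.4316 0.0106] (array([  0.0621,  -0.0682, -20.0429]), array([ 0.0001, -0.0005, -0.0001]))
```

Emit:
move_arm(moves=[[0, 0, 5, 0, 0, -0.0002, 0], [0, 0, 10, 0, 0, -0.0002, 0], [0, 0, 15, 0, 0, -0.0002, 0], [0, 0, 20, 0, 0, -0.0002, 0], [0, 0, 25, 0, 0, -0.0002, 0], [0, 0, 30, 0, 0, -0.0002, 0]])

```text
clock: 12.8
position: [0.4993, -0.1055, 0.1077]
ee_rot: [0.974, 0.228, 0.0, -0.0]
ft_force: [-3.8, 3.4, 15.3]
grip_width: 0.089
```

Emit:
move_arm(moves=[[0, 0, 5, 0, 0, 0, 0], [0, 0, 10, 0, 0, 0, 0], [0, 0, 15, 0, 0, 0, 0], [0, 0, 20, 0, 0, 0, 0], [0, 0, 25, 0, 0, 0, 0], [0, 0, 30, 0, 0, 0, 0], [0, 0, 34, 0, 0, 0, 0], [0, 0, 34, 0, 0, 0, 0]])

```text
clock: 13.6
position: [0.4988, -0.1056, 0.1076]
ee_rot: [0.998, -0.067, -0.0, -0.0]
ft_force: [-7.2, 1.2, 19.4]
grip_width: 0.095
```

```bash
python3 - <<'E'
from h import *
o=manip.get_obs();print(o['torque'],o['joint_pos'],delta(box(-60,0,107.7)))
E
```

```text
[0.6758 1.5095 0.011 ] [-0.5311  0.2234  0.7293  1.9412 -0.1726  1.04    0.1405] (array([ -0.0574,   0.0176, -84.1379]), array([ 0.0005, -0.0008, -0.0001]))
```

Emit:
move_arm(moves=[[0, 0, 1.5, -0.0003, 0, -0.0004, 0], [0, 0, 3, -0.0003, 0, -0.0004, 0], [0, 0, 4.5, -0.0003, 0, -0.0004, 0], [0, 0, 6, -0.0003, 0, -0.0004, 0], [0, 0, 8, -0.0003, 0, -0.0004, 0], [0, 0, 8, -0.0003, 0, -0.0004, 0]])

```text
clock: 14.2
position: [0.4985, -0.1056, 0.1077]
ee_rot: [0.991, -0.135, -0.0, -0.0]
ft_force: [-2.8, 2.2, 15.3]
grip_width: 0.094
```

```bash
python3 - <<'E'
from h import *
o=manip.get_obs();print(o['torque'],delta(box(-60,0,107.7)))
E
```

```text
[ 0.5799  0.9182 -0.0175] (array([ -0.0406,   0.0168, -92.0656]), array([ 0.0006, -0.001 ,  0.    ]))
```

Emit:
move_arm(moves=[[0, 0, 1, 0, 0, 0, 0], [0, 0, 2, 0, 0, 0, 0], [0, 0, 3, 0, 0, 0, 0], [0, 0, 3, 0, 0, 0, 0]])

```text
clock: 14.6
position: [0.4985, -0.1055, 0.1077]
ee_rot: [0.987, -0.161, -0.0, -0.0]
ft_force: [-4.4, 3.4, 15.0]
grip_width: 0.089
```

```bash
python3 - <<'E'
from h import *
o=manip.get_obs();print(o['torque'],delta(box(-60,0,107.7)))
E
```

```text
[0.5595 0.9217 0.0047] (array([ -0.046 ,   0.0194, -95.0245]), array([ 0.0006, -0.001 ,  0.    ]))
```

Emit:
move_arm(moves=[[0, 0, 1, 0, 0, 0, 0], [0, 0, 2, 0, 0, 0, 0], [0, 0, 2, 0, 0, 0, 0]])

```text
clock: 14.9
position: [0.4985, -0.1055, 0.1077]
ee_rot: [0.984, -0.178, -0.0, -0.0]
ft_force: [-5.4, 2.1, 14.7]
grip_width: 0.088
```

```bash
python3 - <<'E'
from h import *
o=manip.get_obs();print(o['torque'],delta(box(-60,0,107.7)))
E
```

```text
[ 0.7049  1.2738 -0.0157] (array([ -0.0537,   0.0239, -97.0259]), array([ 0.0006, -0.001 ,  0.    ]))
```

Emit:
move_arm(moves=[[0, 0, 1, 0, 0, 0, 0], [0, 0, 2, 0, 0, 0, 0], [0, 0, 2, 0, 0, 0, 0]])

```text
clock: 15.2
position: [0.4984, -0.1055, 0.1077]
ee_rot: [0.981, -0.195, -0.0, -0.0]
ft_force: [-5.4, 3.5, 15.5]
grip_width: 0.088
```

```bash
python3 - <<'E'
from h import *
o=manip.get_obs();print(o['torque'],delta(box(-60,0,107.7)))
E
```

```text
[0.6709 1.189  0.128 ] (array([ -0.0534,   0.0333, -99.0163]), array([ 0.0006, -0.001 ,  0.    ]))
```

The stop is felt: the torque rises to 0.13 N m at about 98°. I'll ease back a few degrees and let the stud rise into its lock.

Emit:
move_arm(moves=[[0, 0, -2, 0, 0, 0, 0], [0, 0, -5, 0, 0, 0, 0], [0, 0, -5, 0, 0, -0.001, 0], [0, 0, -5, 0, 0, -0.002, 0], [0, 0, -5, 0, 0, -0.003, 0], [0, 0, -5, 0, 0, -0.004, 0], [0, 0, -5, 0, 0, -0.0045, 0], [0, 0, -5, 0, 0, -0.0045, 0]])

```text
clock: 16.0
position: [0.4984, -0.1055, 0.1117]
ee_rot: [0.988, -0.152, -0.0, -0.0]
ft_force: [-1.4, 1.3, 7.5]
grip_width: 0.094
```

Emit:
move_arm(moves=[[0, 0, 0, 0, 0, -0.0004, 0], [0, 0, 0, 0, 0, -0.0008, 0], [0, 0, 0, 0, 0, -0.0008, 0]])

```text
clock: 16.3
position: [0.4983, -0.1054, 0.1121]
ee_rot: [0.988, -0.152, -0.0, 0.0]
ft_force: [-0.1, 1.5, 1.7]
grip_width: 0.095
```

The force dropped sharply from 7.5 N to 1.7 N, so the lock is holding. I'll let go slowly and retreat.

Emit:
move_arm(moves=[[0, 0, 0, 0, 0, 0, 0.015], [0, 0, 0, 0, 0, 0, 0.03], [0, 0, 0, 0, 0, 0, 0.05], [0, 0, 0, 0, 0, 0, 0.05], [0, 0, 0, 0, 0, 0, 0.05], [0, 0, 0, 0, 0, -0.03, 0.05], [0, 0, 0, 0, 0, -0.07, 0.05], [0, 0, 0, 0, 0, -0.12, 0.05], [0, 0, 0, -0.03, 0.03, -0.15, 0.05], [0, 0, 0, -0.06, 0.06, -0.15, 0.05]])

```text
clock: 17.3
position: [0.4247, -0.1455, 0.2657]
ee_rot: [0.988, -0.152, 0.003, 0.0]
ft_force: [-0.6, -1.8, -0.4]
grip_width: 0.584
```

Emit:
move_arm(moves=[[0, 0, 0, -0.02, 0.04, 0, 0.05], [0, 0, 0, -0.04, 0.08, 0, 0.05], [0, 0, 0, -0.04, 0.12, 0, 0.05], [0, 0, 0, -0.04, 0.12, 0, 0.05], [0, 0, 0, -0.04, 0.12, 0, 0.05]])

```text
clock: 17.8
position: [0.3491, -0.2473, 0.2624]
ee_rot: [0.988, -0.153, 0.0, -0.001]
ft_force: [-0.2, 0.8, -0.4]
grip_width: 0.584
```

```bash
python3 - <<'E'
from h import *
import cv2
o=manip.get_obs();print(o['position'],o['ft_force'])
a=cams.camera('top')[150:270,260:490];b=cams.camera('side')[180:320,260:400]
z=np.zeros((600,800,3),np.uint8);z[:240,:460]=cv2.resize(a,None,fx=2,fy=2)
z[244:604,:390]=cv2.resize(a[:,65:195],None,fx=3,fy=3)[:356];z[:420,380:800][:,80:]=cv2.resize(b,None,fx=3,fy=3)[:,:340]
cv2.imwrite('pics/p4.png',z[...,::-1])
E
```

```text
[ 0.3491 -0.2473  0.2624] [-0.1555  0.8169 -0.372 ]
```

View pics/p4.png

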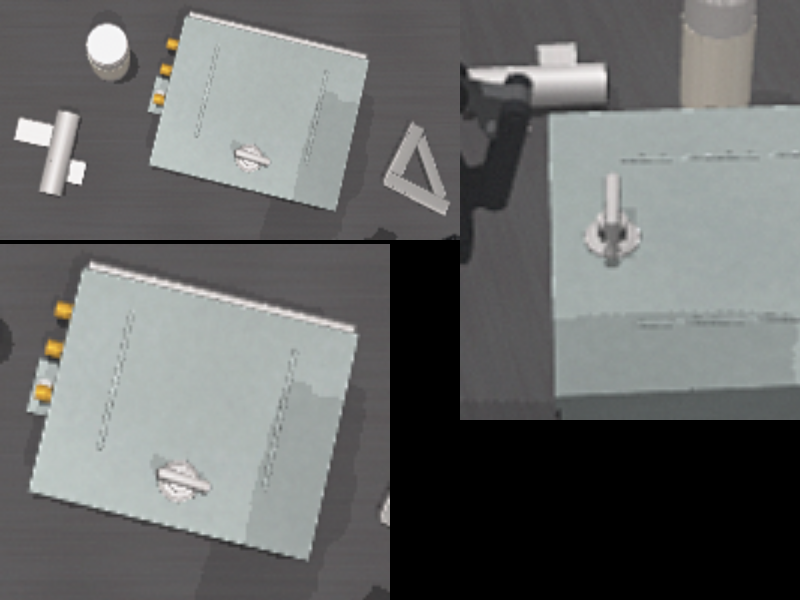

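The lid is flat and shut. The wing lies across the box at about 93° of turn, and the can, tube and magnet look undisturbed. I'll check the wing's height before handing in.

```bash
python3 - <<'E'
from h import *
T=lambda u,v:(325+u/3-.3,150+(v-244)/3-.3)
S=lambda u,v:(260+(u-460)/3-.3,180+v/3-.3)
for a,b in(((158,473),(613,176)),((210,489),(613,262))): print(tri(T(*a),S(*b)))
a,b=plane('top',*T(158,473),.13),plane('top',*T(210,489),.13);d=a-b
print('len',np.linalg.norm(d),'turn rad',np.radians(90)-.0-(np.arctan2(d[1],d[0])-np.pi/2-YAW)-0)
E
```

```text
(array([ 0.5046, -0.0838,  0.1241]), np.float64(0.0007362113718115263))
(array([ 0.4919, -0.1294,  0.0976]), np.float64(0.0011711063622313594))
len 0.043234895815820726 turn rad 1.6323312501453422
```

```bash
python3 -c "
from workcell import manip
print(manip.hand_in())"
```

```text
the job is handed in; nothing more can be done
None
```

The lid is shut and the stud is locked at the quarter turn. I handed the job in at about 18 s on the clock; hand-in gives no verdict.

**What I did:** I found the box and lid from both cameras and pushed the lid down along its arc until it seated. I then pinched the wing, lined it up with the slot and pushed it in. I felt the bottom about 14 mm in, with wrist force rising from 8 to 15 N. I turned it clockwise to the stop, eased back, let it rise into its lock, then let go and backed away. The highest wrist reading while pressing the stud was 19 N, about 10 N of it beyond the spring, against the 25 N limit.

**Last checks:**
- **Lid:** it lies flat in both views, and the fingertip stopped on it at z = 0.093 m, as it should for a shut lid.
- **Stud turn:** about 1.63 rad from the picture, inside the 1.40 to 1.75 range.
- **Stud depth:** the wing top measured about 0.124 m on one end, against 0.14 m when free, so it is held in. I expected about 0.130 m. The other end gave 0.098 m; I put that down to a badly picked point and did not use it.
- **Lock:** the force on the tool dropped from 7.5 to 1.7 N within 0.4 mm of rise, as the lock took the load.
- **Stop:** I felt it at about 98° by tool yaw, where 96° was expected.
- **Other things:** the can, tube and magnet looked unmoved in the last picture, which I judged by eye only. The arm was clear of everything.

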